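Open the push-and-turn tablet bottle on its rubber coaster

ROBOT

A 6-joint arm with a two-finger parallel gripper is mounted at the origin on the work surface. World frame = base frame: x ahead of the robot, y to its left, z up, the work surface at z = 0. Lengths are in mm, angles in rad, forces in N, time in s.
With the tool pointing down it reaches from about 350 to 925 mm from the base axis. Payload 6.4 kg.
Tool frame: the origin (TCP) lies midway between the tips of the shut fingers; the grasp point (between the pads) lies 19 mm behind it; z points along the fingers, y is the line along which they close (so a half turn about z gives the same grasp; the last joint's range is limited). The gripper opens to 85 mm and grips with 20 to 120 N. Pads are 22 mm wide; open, the fingers measure 114 mm over their backs; the gripper's body (76 mm by 85 mm) begins 54 mm behind the grasp point. The pads swing forward as they close: fully open they stand 13 mm farther back than shut.
Start: joints at [-1.302, 0.245, 1.558, -0, 1.339, -0.174], TCP at [278.512, -587.32, 210.69] pointing down, gripper open.
Joint ranges: [-3.13, 3.13], [-1.02, 2.26], [0.13, 2.54], [-0.95, 4.09], [0.21, 2.88], [-2.74, 2.74]. Speed limits (rad/s): [2.57, 2.57, 3.14, 3.14, 3.14, 3.14].

INTERFACE

Orientations are given as a 3x3 rotation matrix whose columns are the frame's x, y, z axes.
In Python, from cell import env gives the robot as it stands.
- The arm moves only by the tool play_rows, never from a script. Its arguments are lists of equal length, an entry for each row: "gripper": the opening, from -1 (shut) to 1 (fully open); "delta_pos": the shift along the tool's x, y, z in cm, a list of three; "twist": the turn about the tool's z in rad. In form: {"gripper": [gripper, ...], "delta_pos": [[dx, dy, dz], ...], "twist": [twist, ...]}. A call has 1 to 8 rows; each row is the pose to reach, as a shift and turn from the pose commanded when the call began, along the tool's axes at that moment; what a row does not reach only later rows make up. A row lasts 1/10 s, in which the tool goes at most 50 mm and 8.59 degrees, less where a joint would pass 70% of its speed; a pose out of reach is approached as far as the arm can. A call with a gripper value outside its range is refused whole. The fingers move at their own pace and stop on an object; "squeeze" is the grip in N (left out, the last holds). Time passes only in rows, so rows that repeat a pose let the fingers close. It gives the time, the measured TCP pose, the force, the opening and the grip force at its end, in the units of the state.
- env.sense(): the state, without advancing time (a new reading comes with each control period).
- env.capture(name): name is "scene" or "top" or "wrist"; returns the picture (480x640x3 uint8, red, green, blue); there is no depth.
- env.camera_params(name): a dict with "vfov" (degrees; the focal length in pixels is half the picture's height over the tangent of half this angle, whatever the lens; pixels are square), "cx", "cy" (the principal point, pixels), "camera_from_world" (4x4, takes a point from world to camera coordinates). Camera axes: x right, y down, z forward; pixel columns grow to the right and rows downward; lengths in mm; the calibration is good to about 2 mm. The wrist camera is an equidistant fisheye: a pixel r from the principal point sees the ray r / f radians off the axis. A picture is of the moment at which its call begins: read the wrist's pose just before it. camera_params takes no time and is no camera call; for the wrist camera it gives the pose at the moment of the call.
- env.finish_job(): hands the job in; it is judged then, once.
The state is a dict: "time_s": time; "qpos": joint angles; "qd": joint speeds; "joint_efforts": joint torques, N m; "eef_pos": TCP position; "tool_rot": TCP orientation; "wrist_force": force on the tool from outside, world axes, zero at the start; "torque": the same for the moment, N m; "gripper_width": finger opening in mm; "finger_force": force on a finger pad.
Only numpy, scipy, OpenCV 4.12 (cv2) and the standard library are available. Lean on these libraries where they do the work, as an engineer would, in place of code of your own. Each camera call takes 0.05 s, during which the arm holds its last target. There are 200 camera calls.

TASK

Pick up the amber tablet bottle and stand it gently, upright and wholly on the round green rubber coaster, so that it cannot slip while it is opened; there press its white push-and-turn safety cap down and, keeping it pressed, twist it counter-clockwise (seen from above) until it comes free, then lift it straight off. Finish while still holding the cap level, about 5 cm straight above the mouth of the open bottle, ready to go back on, with the bottle left standing on the coaster. Keep the bottle upright throughout and leave the torch, the saucer of coins, the magnifier and the battery organiser with its drawer where they are.

Things in the scene. Friction and masses are not known exactly. Their poses are not given: they have to be found in the camera images.
- bottle: Loose amber plastic tablet bottle, about 120 to 220 g, standing upright. Round body 50 mm across up to 66 mm height, shoulder narrowing to a neck 36 mm across with an open rim at 98 mm height; small bayonet lugs on the neck. Origin: centre of the underside; z up along the bottle. Closed, with its cap on, it stands 108 mm tall.
- cap: White ribbed round push-and-turn cap, 30 g, loose, locked on the bottle at first: 52 mm across, 25 mm tall, flat top. Origin: centre of its lower edge, z up; closed, 83 mm above the bottle's underside, x along the bottle's x within 0.1 rad. Locked it has about 0.1 rad of play, turns no further, and can carry the bottle when lifted by the cap. It comes free as told at point cap_top and joint liner.
- cap_top (a point): Centre of the cap's flat top, 25 mm above its origin; grey arrows round it show the opening sense. Pressed 3.5 mm or more and turned counter-clockwise from above, the cap is free 0.6 to 1.45 rad from closed (best 1.05); then it rises about 1 mm by its spring and lifts straight off. Clockwise is blocked. Pressed, it turns easily (under 0.1 N m) and the bottle stays still on the coaster.
- liner (a joint): Spring disc in the cap that pushes the closed cap up. Value in m: 0 closed, grows as the cap is pressed down: the lock clears at 0.0025 (9 N of press), it bottoms at 0.005 (14 N); 4 N at rest, 2 N more per mm. With the cap off it reads -0.001.
- coaster: Round green silicone-rubber coaster, fixed in place, 76 mm across, 16 mm thick, flat top. Origin: centre of its underside, on the shelf top. The bottle's foot grips well on it.
- torch: Bystander: grey torch with a toggle switch, lying on the shelf top, 160 mm long, head 45 mm across, loose, 190 g. Origin: underneath its middle; x towards the head.
- saucer: Bystander: white ceramic saucer with coins in it, 128 mm across, 17 mm high, loose, 200 g. Origin: centre of the underside.
- magnifier: Bystander: folding plastic magnifier, lying open: round lens frame 60 mm across, blue case 62 x 36 x 12 mm, loose, 45 g. Origin: underneath the lens centre; x towards the case.
- organiser: Bystander: grey plastic battery organiser, fixed, 100 x 170 x 74 mm, with round cells standing in its top up to 78 mm. Origin: centre of the underside; its front faces its own -x.
- drawer_front (a point): Bystander: middle of the front of the organiser's orange sliding drawer, 21 mm above the shelf top; the drawer may stand open by up to 30 mm and slides easily.
Mind the look-alikes: they are no part of the job. Several things look just like the coaster: the one meant starts farthest to the robot's left.

How it is judged:
By the outcome, as a careful person would: the job done as asked, in the order asked, and still so for the second after the job is handed in, while the arm keeps its last pose, push and grip.
It also fails if it takes over 45 s, if anything falls off the work surface, if the arm or the gripper's body presses on something with over 40 N, if the wrist force passes 120 N, or if a joint passes its speed limit or range.

## Working session

There is one attempt and no reset: what is moved stays moved. The work goes in short steps, Python scripts to look and compute and a tool call to move; the robot and the scene stay as the last step left them, time stands still between calls to the robot, and variables do not carry over. Pictures are saved under pics/ and viewed, at most 10 in all, crops included, and the job is handed in when it is done.

Besides the shell and the picture viewer there is one more tool, called after "Emit:" as name([rows], argument=value, ...), one row to a line, values as JSON. play_rows: Moves the arm, as the interface text tells. Its arguments: {"type":"object","properties":{"gripper":{"type":"array"},"delta_pos":{"type":"array"},"twist":{"type":"array"},"squeeze":{"type":"number"}},"required":["gripper","delta_pos","twist"]}

```bash
mkdir -p pics; python3 - <<'E'
from cell import env
import cv2,json
s=env.sense();print(s)
for n in("scene","top"):
    p=env.camera_params(n);print(n,p)
    cv2.imwrite(f"pics/{n}0.png",cv2.cvtColor(env.capture(n),cv2.COLOR_RGB2BGR))
E
```

```text
{'time_s': 0.0, 'qpos': array([-1.30207849e+00,  2.45803733e-01,  1.55899687e+00, -4.13004422e-05,
        1.33870184e+00, -1.74125664e-01]), 'qd': array([-7.94496064e-05,  2.50454149e-03, -9.72595622e-04, -3.92703292e-04,
        6.38463188e-05,  6.44515794e-04]), 'joint_efforts': array([ 8.13278984e-04, -4.29510176e+01, -3.26131368e+01, -3.75496745e-05,
        5.21531532e-03, -3.27210877e-06]), 'eef_pos': array([ 278.35274012, -586.73042129,  209.59618743]), 'tool_rot': array([[ 9.03532841e-01,  4.28518503e-01, -5.45790384e-04],
       [ 4.28518752e-01, -9.03531033e-01,  1.83057739e-03],
       [ 2.91297735e-04, -1.88786821e-03, -9.99998176e-01]]), 'wrist_force': array([-0.10018794,  0.44736219, -0.13263245]), 'torque': array([-0.01470944, -0.03314298,  0.01409211]), 'finger_force': 0.0, 'gripper_width': 85.38801417869094}
scene {'vfov': 42.21136418812578, 'cx': 327.0057334363406, 'cy': 230.78955058166434, 'camera_from_world': array([[-7.13447850e-01,  7.00612684e-01,  1.15772319e-02,
         4.00721123e+02],
       [ 5.96665222e-01,  6.16093236e-01, -5.14217598e-01,
        -3.01611711e+02],
       [-3.67400026e-01, -3.59959708e-01, -8.57581617e-01,
         1.61098873e+03],
       [ 0.00000000e+00,  0.00000000e+00,  0.00000000e+00,
         1.00000000e+00]])}
top {'vfov': 47.004401367880035, 'cx': 322.24076152992865, 'cy': 233.47559142927625, 'camera_from_world': array([[-9.81032628e-04, -9.99991736e-01,  3.94526610e-03,
         1.82742351e+01],
       [-9.96078012e-01,  6.28124478e-04, -8.84771099e-02,
         5.82455274e+02],
       [ 8.84739006e-02, -4.01659175e-03, -9.96070397e-01,
         1.40387918e+03],
       [ 0.00000000e+00,  0.00000000e+00,  0.00000000e+00,
         1.00000000e+00]])}
```

View pics/scene0.png

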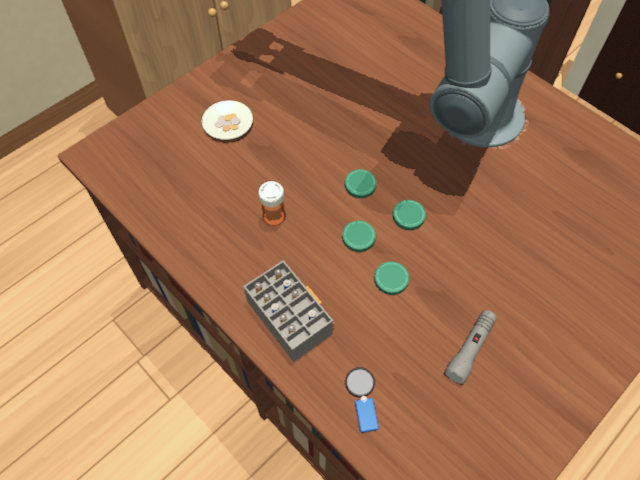

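View pics/top0.png

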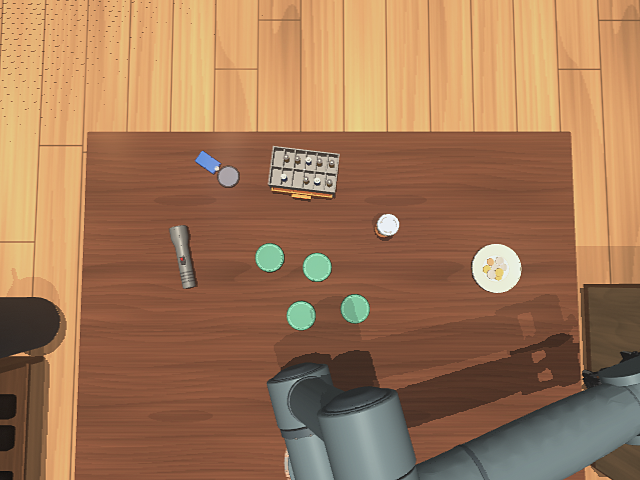

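The scene view shows the bottle at about (272,205). The top view shows its cap at (388,225) and four green discs; the leftmost one, at (270,257), is the target, with the organiser near (304,170).

```bash
cat > h.py <<'E'
import numpy as np,cv2
from cell import env
def ray(n,u,v,z,P=None):
    p=P or env.camera_params(n);f=240/np.tan(np.radians(p['vfov'])/2)
    d=np.array([(u-p['cx'])/f,(v-p['cy'])/f,1.])
    if n=='wrist':
        r=np.hypot(d[0],d[1]);d=np.array([d[0]/r*np.sin(r),d[1]/r*np.sin(r),np.cos(r)])
    T=p['camera_from_world'];R=T[:3,:3];c=-R.T@T[:3,3];w=R.T@d
    return (c+w*(z-c[2])/w[2]).round(1)
E
python3 - <<'E'
from h import *
for n,box in(("top",(150,60,480,340)),("scene",(230,150,450,310))):
    im=cv2.imread(f"pics/{n}0.png");b,g,r=[im[...,i].astype(int) for i in range(3)]
    m=((g>r+30)&(g>60)).astype(np.uint8)
    k,l,st,c=cv2.connectedComponentsWithStats(m)
    for i in range(1,k):
        if st[i,4]>150:
            print(n,c[i].round(1),st[i,2:4],ray(n,*c[i],16 if n=="top" else 12))
    m=((b>150)&(r>150)&(g>150)).astype(np.uint8);k,l,st,c=cv2.connectedComponentsWithStats(m)
    for i in range(1,k):
        x,y=c[i]
        if st[i,4]>60 and box[0]<x<box[2] and box[1]<y<box[3]: print('white',n,c[i].round(1),st[i],ray(n,*c[i],108 if n=="top" else 98))
print('organiser corners',[ray('top',u,v,74) for u,v in((273,146),(339,153),(333,195),(268,187))],'drawer',ray('top',301,197,21))
a=cv2.resize(cv2.imread('pics/top0.png')[205:275,350:430],None,fx=5,fy=5,interpolation=2)
b=cv2.resize(cv2.imread('pics/scene0.png')[170:240,230:310],None,fx=5,fy=5,interpolation=2)
cv2.imwrite('pics/c1.png',np.hstack([a,b]))
E
```

```text
top [206.6 161.3] [25 22] [774.7 322.6  16. ]
top [269.2 257.2] [29 29] [521.6 155.6  16. ]
top [316.6 266.9] [29 29] [496.3  32.4  16. ]
top [354.7 308.3] [29 29] [389.6 -65.6  16. ]
top [300.6 315.2] [28 29] [372.1  73.7  16. ]
white top [304.3 149.8] [273 146  66   9  72] [782.9  62.4 108. ]
white top [278.4 158.5] [271 149  14  19 148] [761.1 126.2 108. ]
white top [311.7 162.9] [284 152  55  22 559] [750.1  44.1 108. ]
white top [228.1 176.1] [219 167  19  19 275] [717.1 249.7 108. ]
white top [302.3 180. ] [268 169  69  23 806] [707.3  67.1 108. ]
white top [387.7 224.1] [377 214  22  21 367] [ 598.  -142.1  108. ]
white top [179.2 240.1] [175 227   9  30 100] [559.2 366.6 108. ]
scene [360.1 183.1] [31 29] [390.1 -62.5  12. ]
scene [408.7 214.1] [32 30] [372.3  76.4  12. ]
scene [358.5 235.5] [32 30] [496.9  35.6  12. ]
scene [391.4 277.4] [34 32] [521.7 158.8  12. ]
scene [366.3 415.1] [22 34] [775.2 325.5  12. ]
white scene [270.5 191.3] [259 181  25  22 419] [ 594.5 -144.7   98. ]
organiser corners [array([801.1, 142.7,  74. ]), array([783. , -24.7,  74. ]), array([675.5,  -9.2,  74. ]), array([695.9, 154.6,  74. ])] drawer [678.7  73.2  21. ]
```

View pics/c1.png

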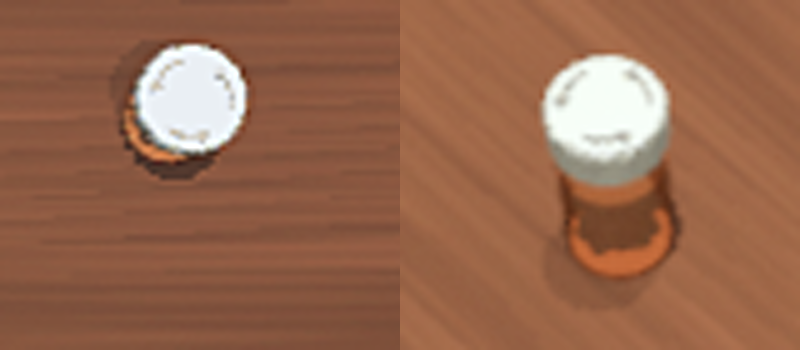

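The crop puts the cap centre at top pixel (388,224.6), so the bottle is near (597,-142) mm. Both cameras agree. The target coaster is near (521,157). I'll move above the bottle.

Emit:
play_rows([
  [4, -2.2, 0],
  [8, -4.4, 0],
  [12, -6.6, 0],
  [16, -8.8, 0],
  [20, -11, 0],
  [24, -13.3, 0],
  [28, -15.5, 0],
  [32, -17.7, 0],
], gripper=[1, 1, 1, 1, 1, 1, 1, 1], twist=[0, 0, 0, 0, 0, 0, 0, 0])

```text
time_s: 0.9
eef_pos: [492.4, -288.4, 210.3]
tool_rot: [[0.904, 0.428, -0.0], [0.428, -0.904, 0.0], [-0.0, -0.001, -1.0]]
wrist_force: [0.8, -0.0, -0.5]
gripper_width: 85.6
finger_force: 0.0
```

Emit:
play_rows([
  [4, -2.2, 0],
  [8, -4.4, 0],
  [11, -6.1, 0],
  [13.6, -7.6, 0],
  [15, -8.4, 0],
  [15.8, -8.8, 0],
  [15.8, -8.8, 0],
  [15.8, -8.8, 0],
], gripper=[1, 1, 1, 1, 1, 1, 1, 1], twist=[0, 0, 0, 0, 0, 0, 0, 0])

```text
time_s: 1.7
eef_pos: [596.4, -144.0, 210.5]
tool_rot: [[0.904, 0.428, -0.0], [0.428, -0.904, -0.0], [-0.001, -0.0, -1.0]]
wrist_force: [-0.8, 0.5, 0.6]
gripper_width: 85.4
finger_force: 0.0
```

```bash
python3 - <<'E'
from h import *
s=env.sense();print(s['time_s'],s['qpos'].round(3),s['eef_pos'].round(1),s['tool_rot'].round(3).tolist())
p=env.camera_params('wrist');im=env.capture('wrist')
T=p['camera_from_world'];f=240/np.tan(np.radians(p['vfov'])/2)
def proj(X):
    c=T[:3,:3]@X+T[:3,3];a=np.arctan2(np.hypot(c[0],c[1]),c[2]);h=np.hypot(c[0],c[1]);return (p['cx']+f*a*c[0]/h,p['cy']+f*a*c[1]/h)
print(f,proj(np.array([597,-142,108])))
bgr=cv2.cvtColor(im,cv2.COLOR_RGB2BGR);cv2.imwrite('pics/w1.png',bgr)
import pickle;pickle.dump(p,open('w1.pkl','wb'))
t=env.capture('top');b=t.astype(int).min(2)
E
```

```text
1.7 [-0.421  0.162  1.655 -0.     1.326  0.708] [ 596.4 -144.   210.5] [[0.904, 0.428, -0.0], [0.428, -0.904, -0.0], [-0.001, -0.0, -1.0]]
371.64829954431775 (np.float64(306.88604551662814), np.float64(230.14937307626792))
```

View pics/w1.png

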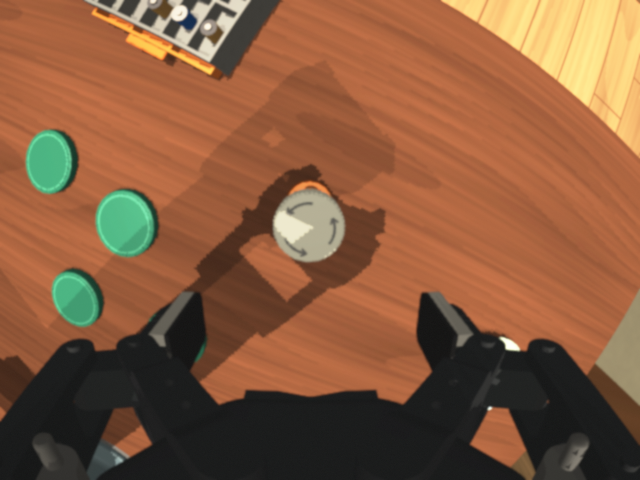

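The wrist view shows the cap centre at (309,226), against a predicted (307,230). The target coaster is at (51,161).

```bash
python3 - <<'E'
from h import *
import pickle;p=pickle.load(open('w1.pkl','rb'))
c=ray('wrist',309,226,108,p);print(c,ray('wrist',51,161,16,p))
print([ray('wrist',u,226,108,p) for u in(273,345)])
s=env.sense();print(s['eef_pos'],s['tool_rot'].T@(c-s['eef_pos']))
E
```

```text
[ 600.5 -142.1  108. ] [526.3 147.9  16. ]
[array([ 589.2, -118.2,  108. ]), array([ 611.8, -165.9,  108. ])]
[ 596.36497501 -144.18031191  210.64668195] [  4.65848868  -0.1196461  102.64527078]
```

Emit:
play_rows([
  [0.4, 0, 2.5],
  [0.4, 0, 5.5],
  [0.4, 0, 8.5],
  [0.4, 0, 11],
  [0.4, 0, 12.5],
  [0.4, 0, 13.1],
  [0.4, 0, 13.1],
  [0.4, 0, 13.1],
], gripper=[1, 1, 1, 1, 1, 1, 1, 1], twist=[0, 0, 0, 0, 0, 0, 0, 0])

```text
time_s: 2.6
eef_pos: [601.4, -142.0, 81.2]
tool_rot: [[0.904, 0.428, 0.002], [0.428, -0.904, -0.001], [0.002, 0.002, -1.0]]
wrist_force: [-0.4, 0.2, 0.0]
gripper_width: 85.4
finger_force: 0.0
```

Emit:
play_rows([
  [0, 0, 0],
  [0, 0, 0],
  [0, 0, 0],
  [0, 0, 0],
  [0, 0, 0],
  [0, 0, 0],
  [0, 0, 0],
  [0, 0, 0],
], gripper=[-1, -1, -1, -1, -1, -1, -1, -1], twist=[0, 0, 0, 0, 0, 0, 0, 0], squeeze=50)

```text
time_s: 3.4
eef_pos: [601.4, -141.6, 81.1]
tool_rot: [[0.903, 0.429, 0.002], [0.429, -0.903, -0.001], [0.002, 0.002, -1.0]]
wrist_force: [-1.0, 1.6, 5.1]
gripper_width: 50.5
finger_force: 51.2
```

```bash
python3 - <<'E'
from h import *
s=env.sense();print(s)
im=env.capture('wrist')
cv2.imwrite('pics/w2.png',cv2.cvtColor(im,cv2.COLOR_RGB2BGR))
E
```

```text
{'time_s': 3.4, 'qpos': array([-4.14537025e-01,  3.14478108e-01,  1.72667202e+00,  1.92621219e-04,
        1.09830586e+00,  7.13225608e-01]), 'qd': array([ 0.0001261 , -0.00056789, -0.00065557,  0.0002366 , -0.00043066,
       -0.0010179 ]), 'joint_efforts': array([-4.49699638e-01, -3.90391839e+01, -2.69753212e+01, -1.03234125e-01,
       -2.41697347e-01, -7.37677852e-03]), 'eef_pos': array([ 601.39015099, -141.56242809,   81.12044282]), 'tool_rot': array([[ 9.03491283e-01,  4.28601683e-01,  2.02478830e-03],
       [ 4.28603742e-01, -9.03492301e-01, -7.03591281e-04],
       [ 1.52782023e-03,  1.50352043e-03, -9.99997703e-01]]), 'wrist_force': array([-0.96690506,  1.56438139,  5.0835626 ]), 'torque': array([ 0.12933638,  0.0806363 , -0.00095773]), 'finger_force': 51.20558407489625, 'gripper_width': 50.51160454820455}
```

View pics/w2.png

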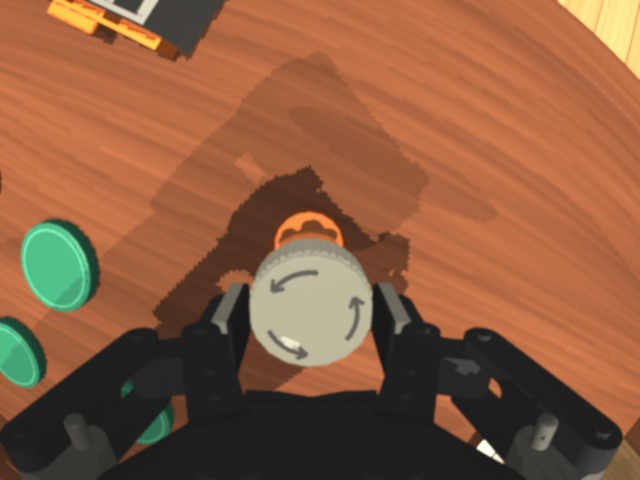

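The cap is held centrally at (310,303), with its arrows counter-clockwise and the pads on either side. I'll lift it.

Emit:
play_rows([
  [0, 0, -0.3],
  [0, 0, -0.8],
  [0, 0, -1.8],
  [0, 0, -3],
  [0, 0, -4.2],
  [0, 0, -5.2],
  [0, 0, -5.8],
  [0, 0, -6],
], gripper=[-1, -1, -1, -1, -1, -1, -1, -1], twist=[0, 0, 0, 0, 0, 0, 0, 0], squeeze=60)

```text
time_s: 4.25
eef_pos: [601.0, -141.6, 141.0]
tool_rot: [[0.904, 0.428, 0.002], [0.428, -0.904, -0.001], [0.001, 0.001, -1.0]]
wrist_force: [-0.6, -0.1, -1.6]
gripper_width: 49.7
finger_force: 62.6
```

```bash
python3 - <<'E'
from h import *
s=env.sense();print({k:np.round(v,3) for k,v in s.items() if k not in('qd','joint_efforts')})
c=ray('wrist',310,303,s['eef_pos'][2]+27);print('cap',c,s['tool_rot'].T@(c-s['eef_pos']))
print('to coaster', s['tool_rot'].T@(np.array([522,156,0])-s['eef_pos']))
E
```

```text
{'time_s': np.float64(4.25), 'qpos': array([-0.415,  0.239,  1.698, -0.   ,  1.203,  0.713]), 'eef_pos': array([ 601.001, -141.601,  140.979]), 'tool_rot': array([[ 0.904,  0.428,  0.002],
       [ 0.428, -0.904, -0.001],
       [ 0.001,  0.001, -1.   ]]), 'wrist_force': array([-0.596, -0.117, -1.631]), 'torque': array([0.026, 0.051, 0.007]), 'finger_force': np.float64(62.61), 'gripper_width': np.float64(49.691)}
cap [ 604.6 -140.6  168. ] [  3.71211501   0.67433528 -27.01537651]
to coaster [  55.95616128 -302.94486074  140.62788592]
```

Emit:
play_rows([
  [0.2, -1, 0],
  [0.5, -3, 0],
  [0.9, -5, 0],
  [1.3, -7.4, 0],
  [1.8, -10, 0],
  [2.2, -12.6, 0],
  [2.7, -15.2, 0],
  [3.2, -17.8, 0],
], gripper=[-1, -1, -1, -1, -1, -1, -1, -1], twist=[0, 0, 0, 0, 0, 0, 0, 0])

```text
time_s: 5.05
eef_pos: [551.5, 35.9, 139.1]
tool_rot: [[0.903, 0.43, -0.001], [0.43, -0.903, 0.0], [-0.001, -0.001, -1.0]]
wrist_force: [-0.6, -0.0, -1.8]
gripper_width: 49.6
finger_force: 62.7
```

Emit:
play_rows([
  [0.5, -2.6, 0],
  [0.9, -5.2, 0],
  [1.3, -7.6, 0],
  [1.7, -9.6, 0],
  [2, -11.2, 0],
  [2.1, -12.2, 0],
  [2.1, -12.5, 0],
  [2.1, -12.5, 0],
], gripper=[-1, -1, -1, -1, -1, -1, -1, -1], twist=[0, 0, 0, 0, 0, 0, 0, 0])

```text
time_s: 5.85
eef_pos: [518.3, 155.3, 139.6]
tool_rot: [[0.903, 0.429, -0.0], [0.429, -0.903, -0.0], [-0.0, 0.0, -1.0]]
wrist_force: [0.3, 0.1, -2.3]
gripper_width: 49.5
finger_force: 62.7
```

```bash
python3 - <<'E'
from h import *
s=env.sense();print({k:np.round(v,3) for k,v in s.items() if k not in('qd','joint_efforts')})
im=[cv2.cvtColor(env.capture(n),cv2.COLOR_RGB2BGR) for n in('wrist','scene')]
p=env.camera_params('wrist');import pickle;pickle.dump(p,open('w3.pkl','wb'))
a=im[0][160:400,200:440];b=cv2.resize(im[1][190:310,330:450],None,fx=3,fy=3,interpolation=2)
a=cv2.resize(a,(360,360))
cv2.imwrite('pics/w3.png',np.hstack([a,b]))
E
```

```text
{'time_s': np.float64(5.85), 'qpos': array([ 0.082,  0.068,  1.893, -0.   ,  1.18 ,  1.209]), 'eef_pos': array([518.315, 155.284, 139.618]), 'tool_rot': array([[ 0.903,  0.429, -0.   ],
       [ 0.429, -0.903, -0.   ],
       [-0.   ,  0.   , -1.   ]]), 'wrist_force': array([ 0.304,  0.095, -2.307]), 'torque': array([-0.067, -0.056, -0.   ]), 'finger_force': np.float64(62.695), 'gripper_width': np.float64(49.534)}
```

View pics/w3.png

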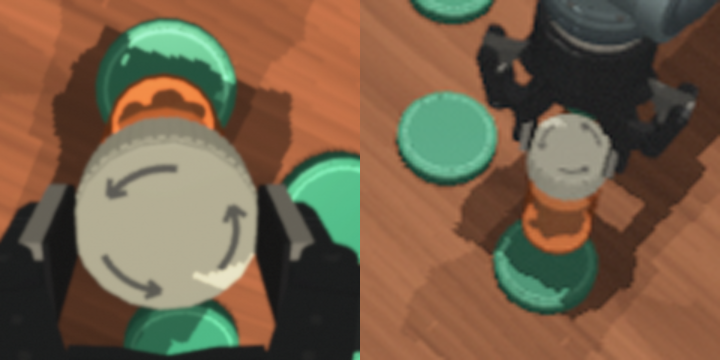

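The wrist crop shows the target coaster behind the bottle, with edges at crop x 97 and 236 and its far rim at y 20. The bottle hangs upright. I'll compute the offset.

```bash
python3 - <<'E'
from h import *
import pickle;p=pickle.load(open('w3.pkl','rb'));s=env.sense();R=s['tool_rot']
for u,v,z in((264.7,213,16),(357.3,213,16),(311.3,173.3,16),(200+167/1.5,160+215/1.5,167)):
    print(R.T@(ray('wrist',u,v,z,p)-s['eef_pos']))
print(R.T@(np.array([522,156.5,0])-s['eef_pos']))
E
```

```text
[ 10.17270908 -34.89755405 123.68472829]
[ 10.08470267  37.97227462 123.70270636]
[ 41.15551067   1.78712837 123.69370763]
[  3.70223129   1.24312492 -27.30634509]
[  3.75934579  -0.32017373 139.69327417]
```

The bottle and coaster are aligned to within 1 mm. I'll lower it gently.

Emit:
play_rows([
  [0, 0, 0.8],
  [0, 0, 1.8],
  [0, 0, 2.7],
  [0, 0, 3.3],
  [0, 0, 3.6],
  [0, 0, 3.8],
  [0, 0, 3.9],
  [0, 0, 3.9],
], gripper=[-1, -1, -1, -1, -1, -1, -1, -1], twist=[0, 0, 0, 0, 0, 0, 0, 0])

```text
time_s: 6.75
eef_pos: [518.7, 155.2, 100.9]
tool_rot: [[0.904, 0.429, 0.0], [0.429, -0.904, 0.0], [0.0, 0.0, -1.0]]
wrist_force: [0.9, -0.4, -2.5]
gripper_width: 49.6
finger_force: 62.7
```

Emit:
play_rows([
  [0, 0, 0.1],
  [0, 0, 0.2],
  [0, 0, 0.3],
  [0, 0, 0.35],
  [0, 0, 0.35],
], gripper=[-1, -1, -1, -1, -1], twist=[0, 0, 0, 0, 0])

```text
time_s: 7.25
eef_pos: [519.3, 155.3, 98.1]
tool_rot: [[0.904, 0.429, 0.002], [0.429, -0.904, 0.0], [0.002, 0.0, -1.0]]
wrist_force: [-1.4, 0.9, 3.4]
gripper_width: 49.3
finger_force: 63.8
```

Emit:
play_rows([
  [0, 0, 0.1],
  [0, 0, 0.2],
  [0, 0, 0.3],
  [0, 0, 0.4],
  [0, 0, 0.45],
  [0, 0, 0.45],
], gripper=[-1, -1, -1, -1, -1, -1], twist=[0, 0, 0, 0, 0, 0])

```text
time_s: 7.85
eef_pos: [519.9, 155.4, 94.6]
tool_rot: [[0.904, 0.429, 0.003], [0.429, -0.904, 0.001], [0.003, 0.001, -1.0]]
wrist_force: [-2.6, 0.9, 10.4]
gripper_width: 49.5
finger_force: 65.1
```

Emit:
play_rows([
  [0, 0, 0.1],
  [0, 0, 0.2],
  [0, 0, 0.25],
  [0, 0, 0.25],
], gripper=[-1, -1, -1, -1], twist=[0, 0, 0, 0])

```text
time_s: 8.25
eef_pos: [520.5, 155.6, 93.0]
tool_rot: [[0.904, 0.429, 0.004], [0.429, -0.904, 0.001], [0.004, 0.001, -1.0]]
wrist_force: [-3.0, 1.6, 13.4]
gripper_width: 49.7
finger_force: 65.7
```

Pressed, at about 14 N. Now I'll twist counter-clockwise from above, which is negative about the downward tool z.

Emit:
play_rows([
  [0, 0, 0],
  [0, 0, 0],
  [0, 0, 0],
  [0, 0, 0],
], gripper=[-1, -1, -1, -1], twist=[-0.1, -0.22, -0.34, -0.45])

```text
time_s: 8.65
eef_pos: [520.7, 155.2, 93.0]
tool_rot: [[0.624, 0.782, 0.004], [0.782, -0.624, 0.0], [0.003, 0.003, -1.0]]
wrist_force: [-2.7, 0.2, 12.8]
gripper_width: 49.7
finger_force: 65.8
```

```bash
python3 - <<'E'
from h import *
s=env.sense();print({k:np.round(v,3) for k,v in s.items() if k not in('qd','joint_efforts')})
E
```

```text
{'time_s': np.float64(8.65), 'qpos': array([ 0.081,  0.135,  1.916, -0.   ,  1.086,  0.755]), 'eef_pos': array([520.66 , 155.213,  93.009]), 'tool_rot': array([[ 0.624,  0.782,  0.004],
       [ 0.782, -0.624,  0.   ],
       [ 0.003,  0.003, -1.   ]]), 'wrist_force': array([-2.696,  0.236, 12.79 ]), 'torque': array([-0.222,  0.423, -0.095]), 'finger_force': np.float64(65.804), 'gripper_width': np.float64(49.727)}
```

Emit:
play_rows([
  [0, 0, 0],
  [0, 0, 0],
  [0, 0, 0],
  [0, 0, 0],
  [0, 0, 0],
  [0, 0, 0],
  [0, 0, 0],
], gripper=[-1, -1, -1, -1, -1, -1, -1], twist=[-0.12, -0.24, -0.36, -0.48, -0.58, -0.62, -0.62])

```text
time_s: 9.35
eef_pos: [521.1, 154.8, 93.1]
tool_rot: [[0.057, 0.998, 0.005], [0.998, -0.057, -0.001], [-0.0, 0.005, -1.0]]
wrist_force: [-1.7, -2.8, 13.7]
gripper_width: 49.5
finger_force: 65.7
```

```bash
python3 - <<'E'
from h import *
s=env.sense();print({k:np.round(v,3) for k,v in s.items() if k not in('qd','joint_efforts')})
im=[cv2.cvtColor(env.capture(n),cv2.COLOR_RGB2BGR) for n in('wrist','scene')]
a=cv2.resize(im[0][160:400,200:440],(360,360));b=cv2.resize(im[1][190:310,330:450],None,fx=3,fy=3,interpolation=2)
cv2.imwrite('pics/w4.png',np.hstack([a,b]))
E
```

```text
{'time_s': np.float64(9.35), 'qpos': array([ 8.100e-02,  1.350e-01,  1.916e+00, -1.000e-03,  1.085e+00,
        1.380e-01]), 'eef_pos': array([521.073, 154.755,  93.148]), 'tool_rot': array([[ 0.057,  0.998,  0.005],
       [ 0.998, -0.057, -0.001],
       [-0.   ,  0.005, -1.   ]]), 'wrist_force': array([-1.718, -2.839, 13.677]), 'torque': array([-0.361,  0.222, -0.023]), 'finger_force': np.float64(65.735), 'gripper_width': np.float64(49.491)}
```

View pics/w4.png

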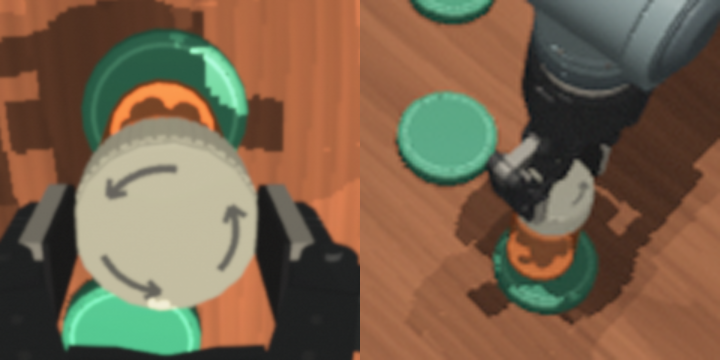

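The cap turned with the gripper without slipping, and the bottle stayed centred on the coaster. I'll lift slowly at first, adding 1 to 2 mm to cover the arm's springback in x.

Emit:
play_rows([
  [0, 0.05, -0.2],
  [0, 0.1, -0.4],
  [0, 0.15, -0.6],
  [0, 0.2, -0.8],
  [0, 0.2, -0.9],
  [0, 0.2, -1.0],
  [0, 0.2, -1.1],
  [0, 0.2, -1.2],
], gripper=[-1, -1, -1, -1, -1, -1, -1, -1], twist=[0, 0, 0, 0, 0, 0, 0, 0])

```text
time_s: 10.25
eef_pos: [520.0, 155.0, 101.7]
tool_rot: [[0.058, 0.998, -0.001], [0.998, -0.058, 0.0], [-0.0, -0.001, -1.0]]
wrist_force: [-0.3, -0.2, 0.6]
gripper_width: 49.3
finger_force: 63.1
```

The force is only about that of the cap alone, so it's free. I'll lift straight up.

Emit:
play_rows([
  [0, 0, -0.4],
  [0, 0, -0.9],
  [0, 0, -1.5],
  [0, 0, -2.2],
  [0, 0, -3.2],
  [0, 0, -4.2],
  [0, 0, -5.2],
  [0, 0, -5.8],
], gripper=[-1, -1, -1, -1, -1, -1, -1, -1], twist=[0, 0, 0, 0, 0, 0, 0, 0])

```text
time_s: 11.05
eef_pos: [521.2, 155.1, 161.8]
tool_rot: [[0.058, 0.998, 0.002], [0.998, -0.058, 0.0], [0.0, 0.002, -1.0]]
wrist_force: [-0.1, 1.0, 0.5]
gripper_width: 49.3
finger_force: 63.1
```

Emit:
play_rows([
  [0, 0, 0],
  [0, 0, 0],
  [0, 0, 0],
  [0, 0, 0],
], gripper=[-1, -1, -1, -1], twist=[0, 0, 0, 0])

```text
time_s: 11.45
eef_pos: [520.2, 155.0, 159.6]
tool_rot: [[0.058, 0.998, -0.001], [0.998, -0.058, -0.0], [-0.0, -0.001, -1.0]]
wrist_force: [0.3, -0.6, -0.7]
gripper_width: 49.4
finger_force: 63.1
```

```bash
python3 - <<'E'
from h import *
s=env.sense();print({k:np.round(v,3) for k,v in s.items() if k not in('qd','joint_efforts')})
import pickle;pickle.dump(env.camera_params('wrist'),open('w5.pkl','wb'))
im=[cv2.cvtColor(env.capture(n),cv2.COLOR_RGB2BGR) for n in('wrist','scene')]
a=cv2.resize(im[0][100:400,180:440],None,fx=1.5,fy=1.5);b=cv2.resize(im[1][180:330,320:450],None,fx=3,fy=3,interpolation=2)
cv2.imwrite('pics/w5.png',np.hstack([a,b]))
E
```

```text
{'time_s': np.float64(11.45), 'qpos': array([ 0.081,  0.048,  1.875, -0.   ,  1.22 ,  0.139]), 'eef_pos': array([520.15 , 154.977, 159.582]), 'tool_rot': array([[ 0.058,  0.998, -0.001],
       [ 0.998, -0.058, -0.   ],
       [-0.   , -0.001, -1.   ]]), 'wrist_force': array([ 0.305, -0.626, -0.734]), 'torque': array([ 0.013,  0.018, -0.001]), 'finger_force': np.float64(63.114), 'gripper_width': np.float64(49.446)}
```

View pics/w5.png

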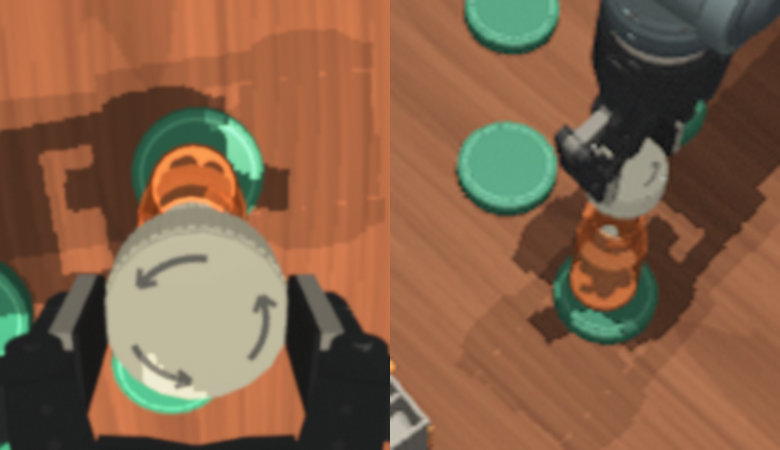

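The open bottle stands upright on the coaster. The cap is level and held about 48 mm above the mouth. Handing in.

```bash
python3 -c "
from cell import env
print(env.finish_job())"
```

```text
the job is handed in; nothing more can be done
None
```

The job is handed in at about 11.5 s: the bottle stands open and upright on the leftmost coaster, the gripper holds the cap level about 48 mm above its mouth, and I saw no contact with the other objects; no verdict was returned.

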